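# Magnetise a screwdriver tip

### The job

Take the amber-handled screwdriver out of its rack and dip its tip well down (past half the depth) into the open cup with the red collar, the magnetiser, holding it there for about a second without hitting the cup hard. Then lift the tip clear of the cup and hang the screwdriver back, tip down and fully home, in the slot of the rack it came from. Do not dip it into the blue-collared cup (that one demagnetises), and leave the small red screwdriver and the other things on the bench where they are.

Things in the scene. Friction and masses are not known exactly. Their poses are not given: they have to be found in the camera images.
- amber: screwdriver, 154 mm long, about 50 g, hanging tip down in one of the rack's two slots: amber handle 20 x 20 mm, 66 mm long, its sides square to the rack, top 171 mm above the bench; steel shaft 88 mm long, 4.4 mm thick. Origin 10 mm off the tool's axis, 11 mm below the handle's lower end. y axis: from tip to handle (up while it hangs); z axis: from the origin to the tool's axis
- amber_tip (a point): tip of the amber screwdriver's shaft, on the tool's axis
- amber_shoulder (a point): lower end of the amber handle, on the tool's axis, where the 20 mm handle steps down to the 4.4 mm shaft; this step rests on the rack's upper plate. The tip is 88 mm below it and the handle's end 66 mm above it
- rack: fixed grey steel screwdriver rack, 85 x 170 x 105 mm; origin at the centre of its underside, -x is its front, open towards the robot. An upper plate (top at 105 mm, 6 mm thick) carries the screwdrivers' handles; a lower plate (top at 68 mm, 5 mm thick) guides their shafts; nothing stands above the upper plate. Foot plate 6 mm thick
- rack_middle (a point): middle of the upper plate's top face, axes as the rack's. Both plates have two slots, 10 mm wide, at y = +0.045 and -0.045, running along x from the open front end (x = -0.032) to the closed end (x = +0.006); a hanging tool's axis is at about x = 0. A screwdriver comes out by lifting it a little and drawing it out to the front, or straight up by over 90 mm
- small_red: bystander: small red-handled screwdriver, 107 mm long, handle 16 mm thick, hanging in the rack's other slot, 90 mm from the amber one (handle end 157 mm above the bench)
- cup_red: fixed magnetiser: black round open cup, 60 mm high and 62 mm across, on a foot 80 mm across, with a RED collar round its rim (68 mm across). Well 42 mm wide, its floor 14 mm above the bench. Origin at the centre of its underside, z up
- cup_red_mouth (a point): centre of the red-collared cup's mouth, level with its rim, 60 mm above the bench
- cup_blue: fixed demagnetiser: the same cup with a BLUE collar; not to be used. Origin at the centre of its underside
- cup_blue_mouth (a point): centre of the blue-collared cup's mouth, level with its rim, 60 mm above the bench
- torch_head: bystander: black turned torch head, open ring 41 mm across and 50 mm high, between rack and cups
- torch_tube: bystander: black torch tube standing upright, 32 mm across, 98 mm high
- marker_pen: bystander: white and purple marker pen lying flat, 134 mm long, 14 mm thick

How it is judged:
By the outcome, as a careful person would: the job done as asked, in the order asked, and still so for the second after the job is handed in, with the robot touching nothing.
It also fails if it takes over 58 s, if anything falls off the work surface, if the arm or the gripper's body presses on something with over 40 N, if the wrist force passes 120 N, or if a joint passes its speed limit or range.

### The arm

A 6-joint arm with a two-finger parallel gripper is mounted at the origin on a cart in front of the work surface, level with it; the furniture and walls round the work are solid. World frame = base frame: x ahead of the robot, y to its left, z up, the work surface at z = 0. Lengths are in m, angles in degrees, forces in N, time in s.
With the tool pointing down it reaches from about 0.4 to 0.825 m from the base axis. Payload 7 kg.
Tool frame: the origin (TCP) lies at the very end of the fingers, on their centre line; the grasp point (between the pads) lies 19 mm behind it (grasp_offset is the x of the grasp point in the tool frame, in m); x points along the fingers, y is the direction in which the jaws open and shut, and the axes are right-handed (so a half turn about x gives the same grasp; the last joint's range is limited). The gripper opens to 88 mm and grips with 3 to 60 N. Pads are 19 mm wide; open, the fingers measure 130 mm over their backs; the gripper's body (78 mm by 193 mm) begins 47 mm behind the grasp point.
Start: joints at [-57.634, 20.546, 0.682, 0, -70.136, -16.507], TCP at [0.184, -0.649, 0.227] pointing down, gripper open.
Joint ranges: [-176.03, 176.03], [-82.01, 121.73], [-58.28, 71.71], [-173.87, 95.51], [-174.79, -0.11], [-173.66, 173.66]. Speed limits (degrees/s): [136.94, 136.94, 172.46, 180, 180, 180].

### API

Orientations are given as [roll, pitch, yaw] about the fixed x, y, z axes, in that order (R = Rz(yaw) Ry(pitch) Rx(roll)).
In Python, from plant import get_obs, snapshot, close_job, grasp_offset gives the robot as it stands.
- The arm moves only by the tool carry_out, never from a script. Its argument "series" is a list that holds one entry, the list of rows, each a list of 6 numbers: the shift along the tool's x, y, z in mm, then the turn, a rotation vector about the tool's x, y, z in degrees. A call has 1 to 10 rows; each row is the pose to reach, as a shift and turn from the pose commanded when the call began, along the tool's axes at that moment; what a row does not reach only later rows make up. A row lasts 1/8 s, in which the tool goes at most 62.5 mm and 10.7 degrees, less where a joint would pass 70% of its speed; a pose out of reach is approached as far as the arm can. A call with a gripper value outside its range is refused whole. "hand" is the gripper's target within -1 to 1 (shut at 1, half-way at 0, fully open at -1), set as the call begins (left out, the last holds). The fingers move at their own pace and stop on an object; the grip force is fixed at half the most. Time passes only in rows, so rows that repeat a pose let the fingers close. It gives the time, the measured TCP pose, the force and the opening at its end, in the units of the state.
- get_obs(): the state, without advancing time (a new reading comes with each control period).
- snapshot(name): name is "scene" or "side" or "wrist"; returns a dict with "color" (384x512x3 uint8, red, green, blue), "fx", "fy", "cx", "cy" (pixels), "eye" and "attitude" of the camera in the world. Camera axes: x right, y down, z forward; pixel columns grow to the right and rows downward; lengths in m; the calibration is good to about 2 mm. A picture is of the moment at which its call begins. There is no depth.
- close_job(): hands the job in, once; it reports no verdict.
The state is a dict: "clock": time; "joint_pos": joint angles; "qvel": joint speeds; "tau": joint torques, N m; "tool_pos": TCP position; "orientation": TCP orientation; "force": force on the tool from outside, world axes, zero at the start; "moment": the same for the moment, N m; "opening": finger opening in m.
Only numpy, scipy, OpenCV 4.12 (cv2) and the standard library are available. Lean on these libraries where they do the work, as an engineer would, in place of code of your own. Each camera call takes 0.05 s, during which the arm holds its last target.

## Working session

There is one attempt and no reset: what is moved stays moved. The work goes in short steps, Python scripts to look and compute and a tool call to move; the robot and the scene stay as the last step left them, time stands still between calls to the robot, and variables do not carry over. Pictures are saved under pics/ and viewed, and the job is handed in when it is done.

Besides the shell and the picture viewer there is one more tool, called after "Call:" by a JSON object that holds its "fn" and its "kwargs", one argument or row to a line. carry_out: Moves the arm, as the interface text tells. Its arguments: {"type":"object","properties":{"series":{"type":"array","items":{"type":"array","items":{"type":"array","items":{"type":"number"}}}},"hand":{"type":"number"}},"required":["series"]}

```bash
mkdir -p pics; ls; cat > h.py <<'E'
import numpy as np,cv2
from scipy.spatial.transform import Rotation as R
from plant import *
def snap(n,f):
    s=snapshot(n); cv2.imwrite('pics/'+f,s['color'][:,:,::-1]); 
    import pickle; pickle.dump(s,open('pics/'+f+'.pkl','wb')); return s
E
python3 - <<'E'
from h import *
print(get_obs(),grasp_offset)
for n in ['scene','side','wrist']:
    s=snap(n,n+'0.png'); print(n,s['fx'],s['fy'],s['cx'],s['cy'],s['eye'],s['attitude'])
E
```

```text
pics
{'clock': 0.0, 'joint_pos': array([-5.76336047e+01,  2.05903870e+01,  6.33809426e-01, -2.12324367e-02,
       -7.01366049e+01, -1.65057333e+01]), 'qvel': array([-0.02186697,  0.04980739,  0.00482301, -0.03455645,  0.05871453,
        0.13401524]), 'tau': array([-3.73591929e-04, -5.82723820e+01,  2.93048304e+01,  6.99739963e+00,
        6.84063751e-03, -1.61254188e-04]), 'tool_pos': array([ 0.18430565, -0.64883261,  0.2256313 ]), 'orientation': array([ 94.41713588,  89.90470303, 110.27056732]), 'force': array([0.08266544, 0.05878818, 0.68058053]), 'moment': array([ 0.01874639,  0.04985719, -0.03894792]), 'opening': 0.08745689721713665} -0.0188
scene 429.70478802008256 429.70478802008256 250.91254106525946 188.07322269109554 [-0.17269603  0.62839906  0.63604742] [-117.11469532    0.43017892 -137.43057166]
side 456.2593309598029 456.2593309598029 265.2670466707712 192.46413204091087 [-0.24795553 -1.19756061  0.62285567] [-112.41702347   -0.2596063   -35.67016092]
wrist 266.3945367139906 266.3945367139906 255.9434426284716 186.12208079997941 [ 0.10486082 -0.67196352  0.38421328] [ 1.62236944e+02 -7.35880674e-02  1.05885967e+02]
```

View pics/scene0.png

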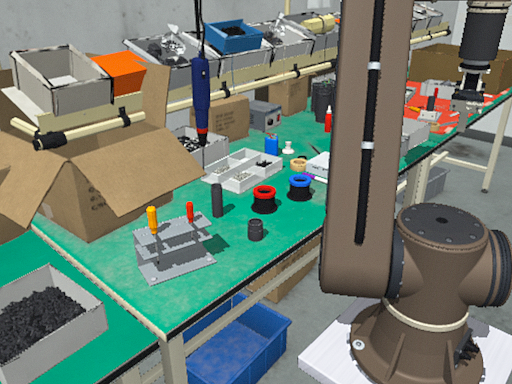

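View pics/side0.png

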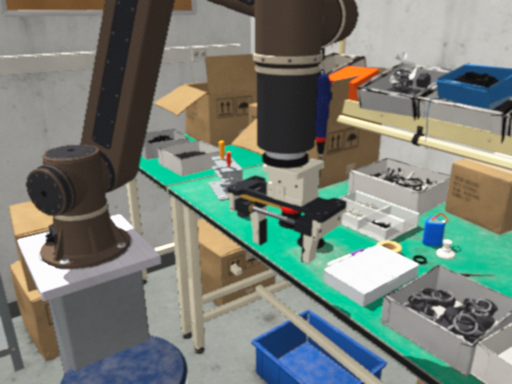

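View pics/wrist0.png

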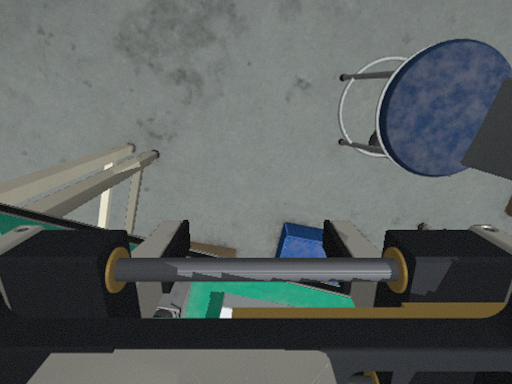

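The scene view shows the rack at about (175,250), amber handle (152,220), small red (190,212), red cup (264,192), blue cup (300,180), torch tube (217,200) and torch head (256,230). I'll enlarge it to read the pixels more closely.

```bash
python3 - <<'E'
import cv2
im=cv2.imread('pics/scene0.png')
cv2.imwrite('pics/c1.png',cv2.resize(im[195:295,120:225],None,fx=6,fy=6,interpolation=cv2.INTER_CUBIC)[:600])
cv2.imwrite('pics/c2.png',cv2.resize(im[165:245,205:325],None,fx=6,fy=6,interpolation=cv2.INTER_CUBIC))
im=cv2.imread('pics/side0.png')
cv2.imwrite('pics/c3.png',cv2.resize(im[130:210,190:290],None,fx=7,fy=7,interpolation=cv2.INTER_CUBIC))
E
```

```text
(no output)
```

View pics/c1.png

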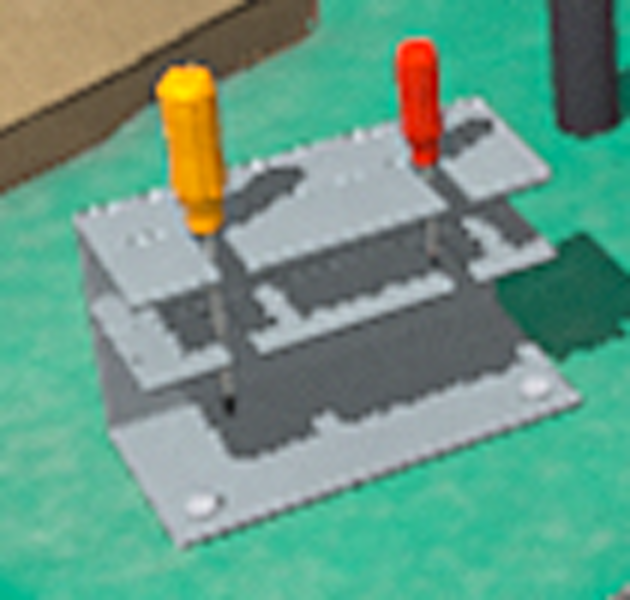

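View pics/c2.png

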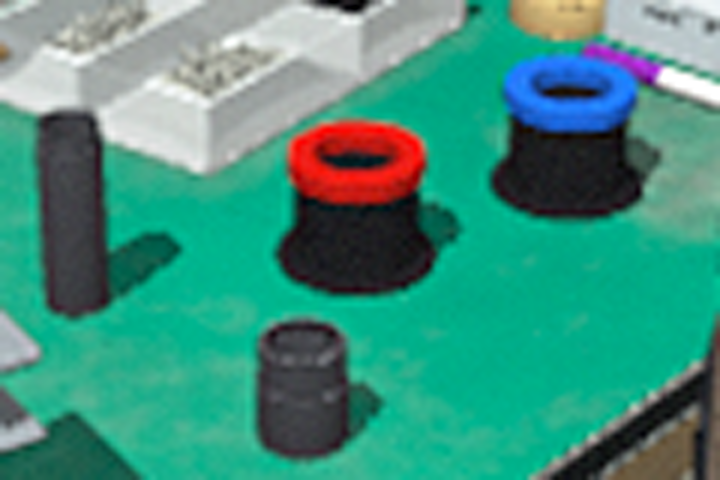

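View pics/c3.png

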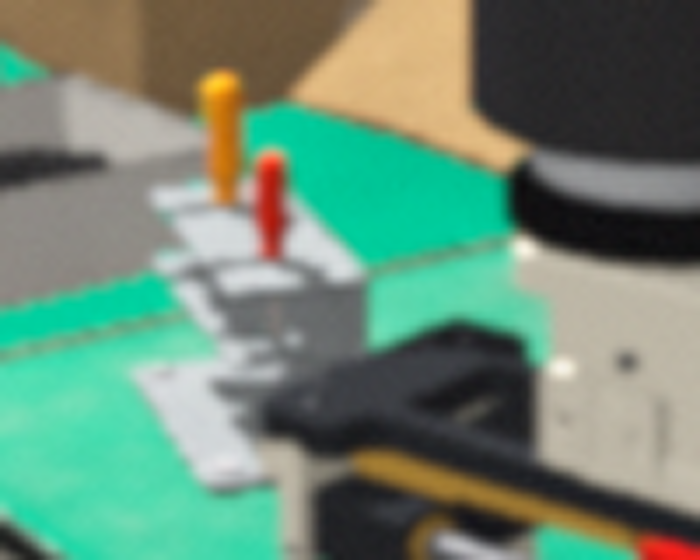

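```bash
cat >> h.py <<'E'
def cam(s):
    Rm=R.from_euler('xyz',s['attitude'],degrees=True).as_matrix(); return Rm,np.array(s['eye'])
def ray(s,p,z):
    Rm,e=cam(s); d=Rm@np.array([(p[0]-s['cx'])/s['fx'],(p[1]-s['cy'])/s['fy'],1]); return e+d*(z-e[2])/d[2]
def proj(s,P):
    Rm,e=cam(s); q=Rm.T@(np.array(P)-e); return np.array([s['cx']+s['fx']*q[0]/q[2],s['cy']+s['fy']*q[1]/q[2]])
E
python3 - <<'E'
from h import *; import pickle
np.set_printoptions(precision=4,suppress=True)
s=pickle.load(open('pics/scene0.png.pkl','rb')); t=pickle.load(open('pics/side0.png.pkl','rb'))
print(proj(t,get_obs()['tool_pos']))
f=lambda u,v,a,b,k:((u+.5)/k-.5+a,(v+.5)/k-.5+b)
for n,u,v,z in [('BL',78,218,.105),('FL',138,305,.105),('FR',550,178,.105),('BR',475,98,.105),('fFL',182,547,.003),('fFR',580,402,.003),('atop',187,75,.171),('ash',205,230,.105),('atip',229,408,.017),('rtop',418,46,.157),('rsh',426,162,.105)]:
    print(n,ray(s,f(u,v,120,195,6),z))
for n,u,v,z in [('redmouth',357,155,.06),('redL',288,160,.06),('redR',427,160,.06),('redfoot',357,252,0),('blue',571,85,.06),('bluefoot',567,180,0),('head top',302,340,.05),('tube top',70,120,.098),('tube bot',78,300,0)]:
    print(n,ray(s,f(u,v,205,165,6),z))
for n,u,v,z in [('atop',221,77,.171),('ash',226,200,.105),('rtop',270,155,.157),('fBRtop',365,275,.105),('rsh',271,258,.105)]:
    print('side',n,ray(t,f(u,v,190,130,7),z))
E
```

```text
[282.1635 250.3408]
BL [0.5882 0.2045 0.105 ]
FL [0.5227 0.2229 0.105 ]
FR [0.4757 0.0652 0.105 ]
BR [0.5442 0.0436 0.105 ]
fFL [0.5109 0.2263 0.003 ]
fFR [0.4653 0.0652 0.003 ]
atop [0.5464 0.1755 0.171 ]
ash [0.5453 0.1772 0.105 ]
atip [0.5514 0.1731 0.017 ]
rtop [0.5204 0.0891 0.157 ]
rsh [0.5207 0.0897 0.105 ]
redmouth [ 0.5528 -0.2117  0.06  ]
redL [ 0.5743 -0.1855  0.06  ]
redR [ 0.5242 -0.2302  0.06  ]
redfoot [ 0.5594 -0.2199  0.    ]
blue [ 0.5222 -0.343   0.06  ]
bluefoot [ 0.5275 -0.351   0.    ]
head top [ 0.469  -0.0791  0.05  ]
tube top [ 0.6279 -0.094   0.098 ]
tube bot [ 0.6292 -0.0945  0.    ]
side atop [0.5472 0.1776 0.171 ]
side ash [0.5475 0.1773 0.105 ]
side rtop [0.5212 0.0877 0.157 ]
side fBRtop [0.5432 0.0379 0.105 ]
side rsh [0.5189 0.0855 0.105 ]
```

```bash
python3 - <<'E'
import cv2
im=cv2.imread('pics/scene0.png')
cv2.imwrite('pics/c4.png',cv2.resize(im[50:250,0:240],None,fx=3,fy=3,interpolation=cv2.INTER_CUBIC))
im=cv2.imread('pics/side0.png')
cv2.imwrite('pics/c5.png',cv2.resize(im[40:190,130:390],None,fx=3,fy=3,interpolation=cv2.INTER_CUBIC))
E
```

```text
(no output)
```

View pics/c4.png

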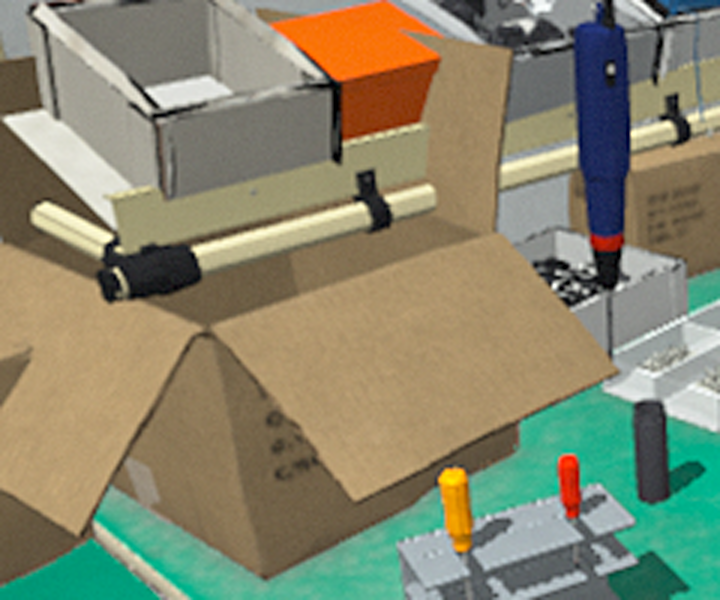

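View pics/c5.png

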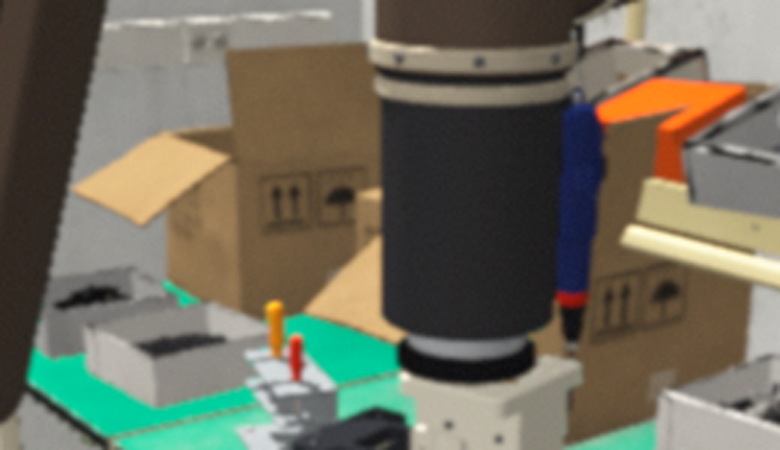

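```bash
python3 - <<'E'
from h import *; import pickle
np.set_printoptions(precision=4,suppress=True)
s=pickle.load(open('pics/scene0.png.pkl','rb')); t=pickle.load(open('pics/side0.png.pkl','rb'))
f=lambda u,v,a,b,k:((u+.5)/k-.5+a,(v+.5)/k-.5+b)
for z in (.1,.15,.2,.25,.3): print(z,ray(s,f(358,500,0,50,3),z)[:2],ray(t,f(305,308,130,40,3),z)[:2], ray(s,f(617,374,0,50,3),z)[:2])
print(ray(s,f(520,445,0,50,3),0),ray(s,f(265,577,0,50,3),0))
# cup fits: ring centre via projected circles
def ell(c,r,z):
    P=np.array([proj(s,[c[0]+r*np.cos(a),c[1]+r*np.sin(a),z]) for a in np.linspace(0,6.28,60)])
    P=(P-[205,165]+.5)*6-.5; return P.min(0),P.max(0)
for c in [(.553,-.212),(.555,-.215),(.5575,-.2175)]:
    print(c,'collar',ell(c,.034,.06),'well',ell(c,.021,.06),'foot',ell(c,.04,0))
E
```

```text
0.1 [0.6762 0.1853] [0.693  0.3474] [ 0.6976 -0.1161]
0.15 [0.597  0.2267] [0.603  0.1996] [ 0.6164 -0.0466]
0.2 [0.5178 0.268 ] [0.513  0.0519] [0.5353 0.0228]
0.25 [0.4386 0.3093] [ 0.4231 -0.0958] [0.4541 0.0923]
0.3 [0.3595 0.3507] [ 0.3331 -0.2436] [0.3729 0.1617]
[ 0.8065 -0.0716  0.    ] [0.7801 0.2296 0.    ]
(0.553, -0.212) collar (array([287.04  , 123.1475]), array([427.3667, 187.735 ])) well (array([313.846 , 135.0239]), array([400.4964, 174.9019])) foot (array([275.648 , 223.0691]), array([437.2198, 303.4346]))
(0.555, -0.215) collar (array([288.1617, 119.923 ]), array([428.1348, 184.1837])) well (array([314.9   , 131.7405]), array([401.3321, 171.4168])) foot (array([276.774 , 219.6842]), array([437.9472, 299.6517]))
(0.5575, -0.2175) collar (array([287.8286, 116.7508]), array([427.4505, 180.6902])) well (array([314.5   , 128.5104]), array([400.7152, 167.9884])) foot (array([276.4759, 216.3528]), array([437.2532, 295.9289]))
```

```bash
cat >> h.py <<'E'
def Rt(o=None):
    o=get_obs() if o is None else o
    return R.from_euler('xyz',o['orientation'],degrees=True)
def Rdown(jaw): # jaw dir angle deg in world
    a=np.radians(jaw); x=np.array([0,0,-1.]); y=np.array([np.cos(a),np.sin(a),0]); return R.from_matrix(np.c_[x,y,np.cross(x,y)])
def rel(p,Rg):
    o=get_obs(); r=Rt(o); return np.round(np.r_[r.inv().apply(np.array(p)-o['tool_pos'])*1000,(r.inv()*Rg).as_rotvec(degrees=True)],1)
E
python3 - <<'E'
from h import *; import pickle
np.set_printoptions(precision=4,suppress=True)
s=pickle.load(open('pics/scene0.png.pkl','rb')); t=pickle.load(open('pics/side0.png.pkl','rb'))
for z in (.1,.2,.3,.4): print(z,ray(s,(201.7,143),z)[:2],ray(t,(320.5,155),z)[:2])
print(Rt().as_matrix())
for j in (73.4,-106.6):
  print(j,rel([.50,-.35,.29],Rdown(j)),rel([.546,.1765,.29],Rdown(j)))
E
```

```text
0.1 [ 0.8961 -0.2781] [0.8784 0.0115]
0.2 [ 0.6967 -0.109 ] [ 0.663  -0.2197]
0.3 [0.4973 0.0601] [ 0.4475 -0.451 ]
0.4 [0.2979 0.2292] [ 0.2321 -0.6822]
[[-0.0005 -0.2732  0.9619]
 [ 0.0012  0.9619  0.2732]
 [-1.      0.0012 -0.0001]]
73.4 [-63.9 201.4 385.3  32.5  -0.   -0.1] [-63.3 695.3 573.4  32.5  -0.   -0.1]
-106.6 [ -63.9  201.4  385.3 -147.5    0.1   -0. ] [ -63.3  695.3  573.4 -147.5    0.1   -0. ]
```

Call:
{"fn": "carry_out", "kwargs": {
  "series": [
    [[-20,20,40,3,0,0],[-40,40,80,6,0,0],[-60,60,120,9,0,0],[-64,80,160,13,0,0],[-64,105,200,16,0,0],[-64,130,240,20,0,0],[-64,150,285,23,0,0],[-64,170,320,26,0,0],[-64,190,355,29,0,0],[-64,210,385,32.5,0,0]]
  ],
  "hand": -0.2
}}

```text
clock: 1.4
tool_pos: [0.4983, -0.3408, 0.2903]
orientation: [162.1, 90.0, 145.4]
force: [-0.3, -0.2, 0.8]
opening: 0.0526
```

```bash
python3 - <<'E'
from h import *
o=get_obs(); print(o['clock'],o['tool_pos'],o['joint_pos'],o['opening'],rel([.526,.1825,.26],Rdown(73.4)))
E
```

```text
1.4 [ 0.4982534  -0.34079741  0.29025102] [-1.58515967e+01  1.19455242e+01 -2.93450317e+00 -9.17921583e-03
 -7.51460445e+01 -9.08718225e+01] 0.052615373995252124 [ 3.040e+01  5.091e+02 -1.240e+02 -1.000e-01 -0.000e+00 -0.000e+00]
```

Call:
{"fn": "carry_out", "kwargs": {
  "series": [
    [[0,50,-12,0,0,0],[0,100,-24,0,0,0],[0,155,-37,0,0,0],[0,210,-50,0,0,0],[0,265,-63,0,0,0],[0,320,-77,0,0,0],[0,375,-90,0,0,0],[0,430,-103,0,0,0],[0,475,-115,0,0,0],[0,509,-124,0,0,0]]
  ]
}}

```text
clock: 2.65
tool_pos: [0.524, 0.1831, 0.2903]
orientation: [-149.8, 90.0, -166.4]
force: [1.0, -0.4, -0.4]
opening: 0.0525
```

```bash
python3 - <<'E'
from h import *
o=get_obs(); print(o['clock'],o['tool_pos'],o['joint_pos'],o['opening'])
w=snap('wrist','w1.png');snap('scene','s1.png')
for P in ([.546,.1765,.171],[.546,.1765,.105],[.52,.089,.157]): print(proj(w,P))
E
```

```text
2.65 [0.52396961 0.18312415 0.29030489] [ 3.94728823e+01  7.18464706e+00 -8.75269897e+00 -1.00774068e-02
 -7.40826213e+01 -1.46041621e+02] 0.0524668623640505
[255.9182177  200.35871992]
[255.93408129 182.96178   ]
[177.51509843 196.06104245]
```

View pics/w1.png

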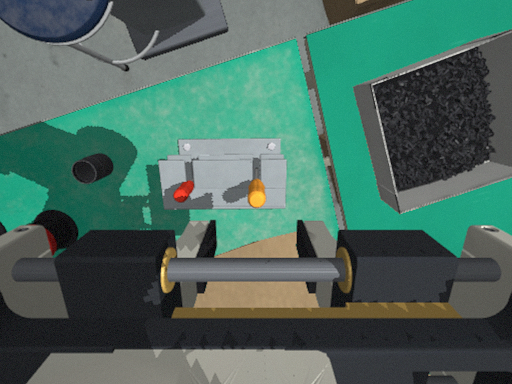

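View pics/s1.png

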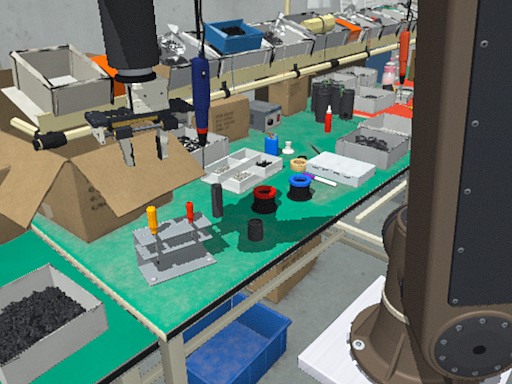

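The wrist view shows amber at about (257,195), red at (184,190), and the rack square to the picture, so the yaw is right. I'll zoom in to refine.

```bash
python3 - <<'E'
import cv2
im=cv2.imread('pics/w1.png')
cv2.imwrite('pics/w1c.png',cv2.resize(im[130:220,150:300],None,fx=5,fy=5,interpolation=cv2.INTER_CUBIC))
E
```

```text
(no output)
```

View pics/w1c.png

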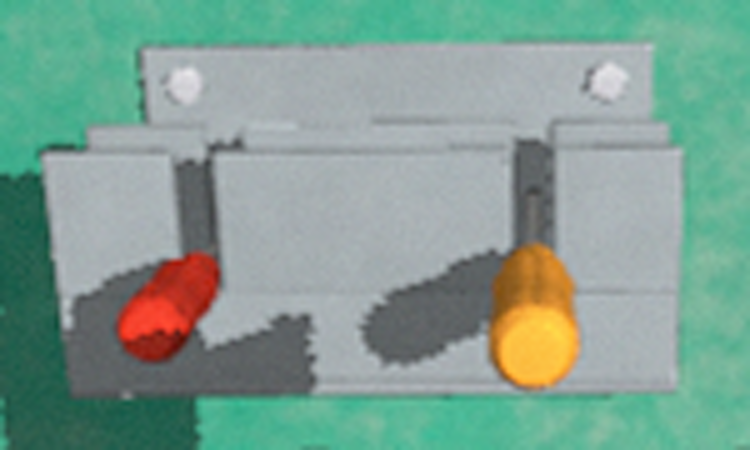

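```bash
python3 - <<'E'
from h import *; import pickle
w=pickle.load(open('pics/w1.png.pkl','rb'))
f=lambda u,v:((u+.5)/5-.5+150,(v+.5)/5-.5+130)
print(ray(w,f(535,347),.171),ray(w,f(155,335),.157))
for u,v in [(43,152),(683,148)]: print(ray(w,f(u,v),.105))
print(ray(w,f(178,152),.105),ray(w,f(214,152),.105),ray(w,f(512,150),.105),ray(w,f(555,150),.105))
print(rel([.546,.1765,.29],Rdown(73.7)))
E
```

```text
[0.54466819 0.17768659 0.171     ] [0.52164544 0.09219803 0.157     ]
[0.47919325 0.06237153 0.105     ]
[0.52603026 0.22387413 0.105     ]
[0.48929225 0.09638485 0.105     ] [0.49198523 0.10545479 0.105     ] [0.51376382 0.18068382 0.105     ] [0.51697856 0.191511   0.105     ]
[-0.2 -1.  23.  -0.2 -0.   0. ]
```

Call:
{"fn": "carry_out", "kwargs": {
  "series": [
    [[10,-0.5,12,0,0,0],[40,-0.5,21,-0.2,0,0],[70,-0.5,22.5,-0.2,0,0],[100,-0.5,22.5,-0.2,0,0],[125,-0.5,22.5,-0.2,0,0],[145,-0.5,22.5,-0.2,0,0],[158,-0.5,22.5,-0.2,0,0],[166,-0.5,22.5,-0.2,0,0],[169,-0.5,22.5,-0.2,0,0],[169,-0.5,22.5,-0.2,0,0]]
  ]
}}

```text
clock: 4.0
tool_pos: [0.546, 0.1742, 0.1219]
orientation: [42.2, 90.0, 25.8]
force: [0.3, -0.1, -0.1]
opening: 0.0526
```

```bash
python3 - <<'E'
from h import *
o=get_obs(); print(o['clock'],o['tool_pos'],o['force'])
snap('wrist','w2.png');snap('scene','s2.png')
im=cv2.imread('pics/s2.png')
cv2.imwrite('pics/s2c.png',cv2.resize(im[155:295,100:240],None,fx=4,fy=4,interpolation=cv2.INTER_CUBIC))
E
```

```text
4.0 [0.54602473 0.17423451 0.121895  ] [ 0.33604293 -0.05468553 -0.10190961]
```

View pics/s2c.png

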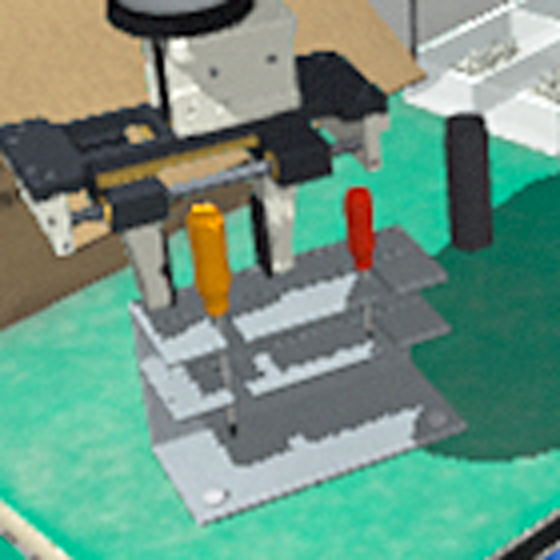

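View pics/w2.png

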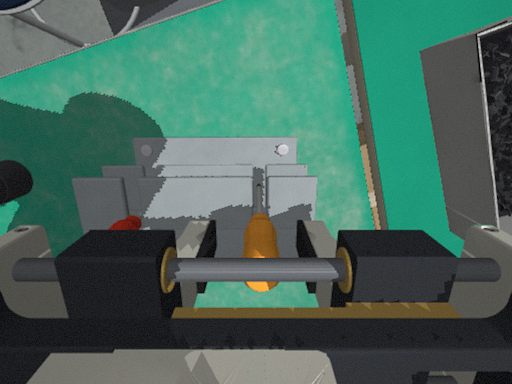

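Call:
{"fn": "carry_out", "kwargs": {
  "series": [
    [[0,2.5,-1.5,0,0,0],[0,2.5,-1.5,0,0,0],[0,2.5,-1.5,0,0,0]]
  ]
}}

```text
clock: 4.47
tool_pos: [0.545, 0.1772, 0.1217]
orientation: [47.2, 90.0, 30.8]
force: [-0.1, 0.5, -0.6]
opening: 0.0527
```

```bash
python3 - <<'E'
from h import *
o=get_obs(); print(o['clock'],o['tool_pos'],o['force'],rel([.5455,.177,.121],Rdown(73.7)))
snap('wrist','w3.png')
im=cv2.imread('pics/w3.png')
cv2.imwrite('pics/w3c.png',cv2.resize(im[150:320,160:350],None,fx=4,fy=4,interpolation=cv2.INTER_CUBIC)[:600])
E
```

```text
4.475 [0.54503332 0.17716274 0.12168097] [-0.11604082  0.53499152 -0.62921337] [ 0.7 -0.   0.5 -0.1  0.  -0. ]
```

View pics/w3c.png

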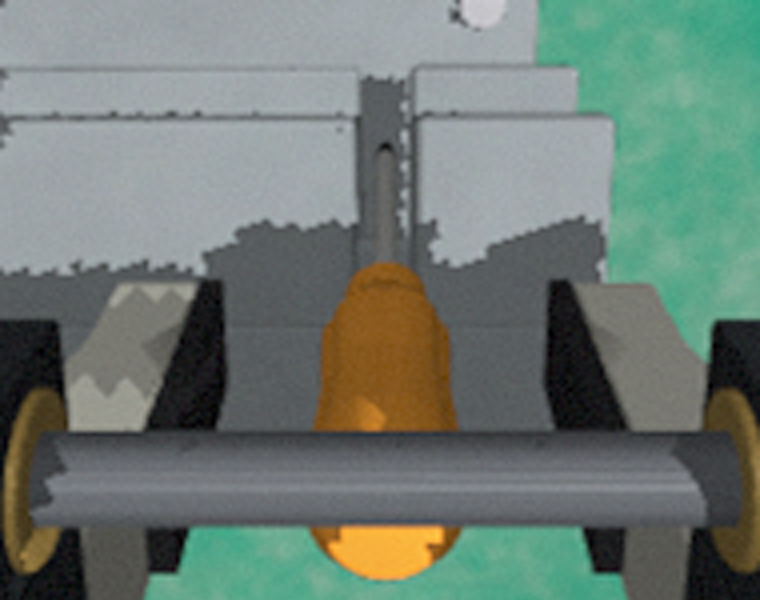

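Amber is centred between the fingers (385 in the crop; finger inner edges at 222 and 548). The shaft is centred in its slot. Closing the gripper.

Call:
{"fn": "carry_out", "kwargs": {
  "series": [
    [[0,0,0,0,0,0],[0,0,0,0,0,0],[0,0,0,0,0,0],[0,0,0,0,0,0],[0,0,0,0,0,0],[0,0,0,0,0,0],[0,0,0,0,0,0],[0,0,0,0,0,0]]
  ],
  "hand": 1
}}

```text
clock: 5.52
tool_pos: [0.545, 0.177, 0.1216]
orientation: [144.9, 90.0, 128.4]
force: [0.1, -0.3, -0.1]
opening: 0.0209
```

```bash
python3 - <<'E'
from h import *
o=get_obs(); print(o['clock'],o['tool_pos'],o['force'],o['opening'],rel([.5455,.177,.121],Rdown(73.7)))
E
```

```text
5.525 [0.54500793 0.17704378 0.12155614] [ 0.05339265 -0.28054653 -0.06453797] 0.02091603561187203 [ 0.6  0.1  0.5 -0.1 -0.  -0. ]
```

Call:
{"fn": "carry_out", "kwargs": {
  "series": [
    [[-3,0,0,0,0,0],[-10,0,0,0,0,0],[-22,0,0,0,0,0],[-37,0,0,0,0,0],[-55,0,0,0,0,0],[-73,0,0,0,0,0],[-90,0,0,0,0,0],[-105,0,0,0,0,0],[-115,0,0,0,0,0],[-120,0,0,0,0,0]]
  ]
}}

```text
clock: 6.78
tool_pos: [0.5451, 0.1771, 0.2421]
orientation: [59.0, 90.0, 42.6]
force: [0.0, -0.3, -0.7]
opening: 0.0205
```

```bash
python3 - <<'E'
from h import *
o=get_obs(); print(o['clock'],o['tool_pos'],o['force'],o['opening'],rel([.553,-.213,.2415],Rdown(73.7)),rel([.553,-.213,.2415],Rdown(30)))
snap('scene','s4.png');snap('side','d4.png')
im=cv2.imread('pics/s4.png')
cv2.imwrite('pics/s4c.png',cv2.resize(im[115:295,80:240],None,fx=3,fy=3,interpolation=cv2.INTER_CUBIC))
E
```

```text
6.775 [0.54507244 0.17707454 0.24211853] [ 0.00472102 -0.3269766  -0.67297329] 0.020526375203648462 [ 5.000e-01 -3.719e+02  1.180e+02 -1.000e-01  0.000e+00 -0.000e+00] [   0.5 -371.9  118.    43.6    0.    -0. ]
```

View pics/s4c.png

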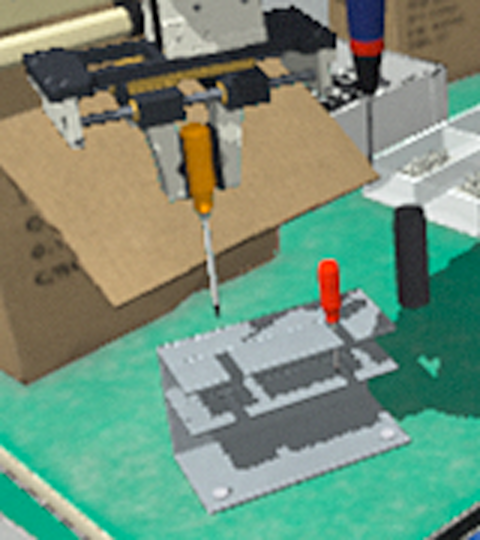

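View pics/d4.png

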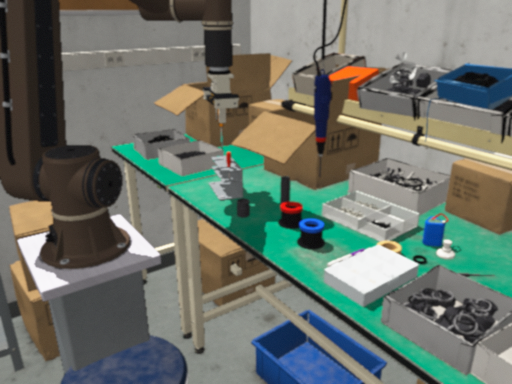

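Call:
{"fn": "carry_out", "kwargs": {
  "series": [
    [[-20,0,0,0,0,0],[-40,-20,6,0,0,0],[-40,-65,20,0,0,0],[-40,-115,36,0,0,0],[-40,-165,52,0,0,0],[-40,-215,68,0,0,0],[-40,-265,84,0,0,0],[-40,-315,100,0,0,0],[-30,-352,112,0,0,0],[-10,-372,118,0,0,0]]
  ]
}}

```text
clock: 8.12
tool_pos: [0.5529, -0.2152, 0.251]
orientation: [-33.5, 90.0, -50.1]
force: [0.5, 1.6, -0.4]
opening: 0.0208
```

Call:
{"fn": "carry_out", "kwargs": {
  "series": [
    [[5,0,0,0,0,0],[10,0,0,0,0,0],[10,0,0,0,0,0]]
  ]
}}

```text
clock: 8.5
tool_pos: [0.553, -0.2124, 0.2416]
orientation: [162.2, 90.0, 145.8]
force: [-0.5, 0.1, -0.2]
opening: 0.0204
```

```bash
python3 - <<'E'
from h import *
o=get_obs(); print(o['clock'],o['tool_pos'],o['force'],o['opening'],o['joint_pos'],rel([.553,-.213,.2415],Rdown(73.7)))
a=snap('scene','s5.png');b=snap('side','d5.png')
im=cv2.imread('pics/s5.png')
cv2.imwrite('pics/s5c.png',cv2.resize(im[125:225,205:325],None,fx=6,fy=6,interpolation=cv2.INTER_CUBIC))
im=cv2.imread('pics/d5.png')
cv2.imwrite('pics/d5c.png',cv2.resize(im[150:250,240:340],None,fx=6,fy=6,interpolation=cv2.INTER_CUBIC))
E
```

```text
8.5 [ 0.55303898 -0.21235524  0.24156386] [-0.4657674   0.11088647 -0.23314716] 0.02038615875926553 [-2.11745611e+00  1.22913639e+01 -8.82170000e+00 -3.82385342e-03
 -6.88926304e+01 -1.04263805e+02] [ 0.1 -0.6  0.1 -0.1 -0.  -0. ]
```

View pics/s5c.png

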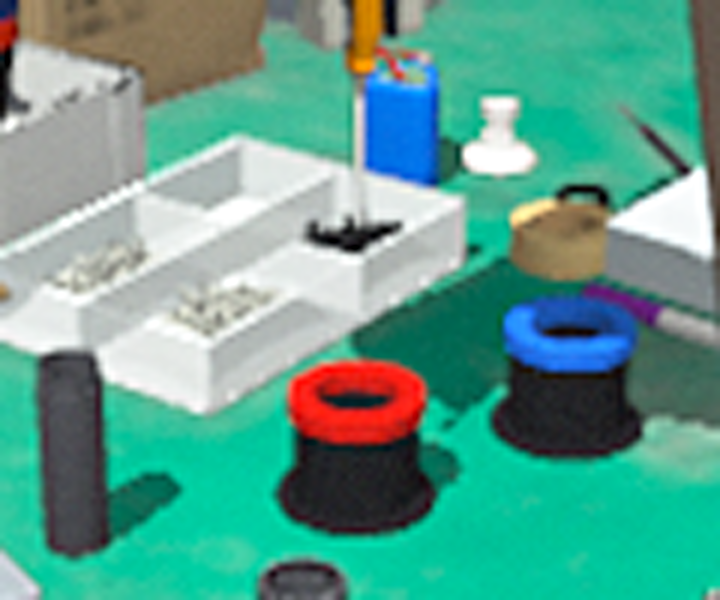

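View pics/d5c.png

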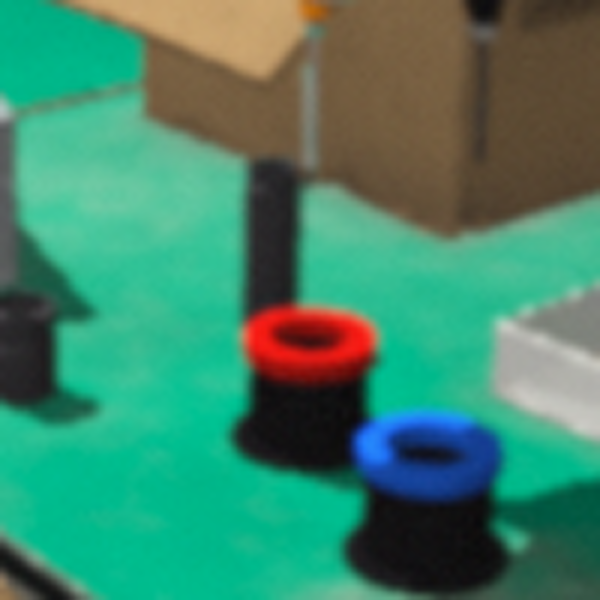

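In both views the tip sits directly above the red mouth: 360 against 357 in the scene crop, 311 against 311 in the side crop. Lowering.

Call:
{"fn": "carry_out", "kwargs": {
  "series": [
    [[10,0,0,0,0,0],[25,0,0,0,0,0],[40,0,0,0,0,0],[55,0,0,0,0,0],[70,0,0,0,0,0],[83,0,0,0,0,0],[94,0,0,0,0,0],[103,0,0,0,0,0],[109,0,0,0,0,0],[111,0,0,0,0,0]]
  ]
}}

```text
clock: 9.85
tool_pos: [0.5529, -0.2132, 0.1303]
orientation: [-165.0, 90.0, 178.6]
force: [-0.8, -0.2, 0.0]
opening: 0.0208
```

Call:
{"fn": "carry_out", "kwargs": {
  "series": [
    [[0,0,0,0,0,0],[0,0,0,0,0,0],[0,0,0,0,0,0],[0,0,0,0,0,0],[0,0,0,0,0,0],[0,0,0,0,0,0],[0,0,0,0,0,0],[0,0,0,0,0,0],[0,0,0,0,0,0]]
  ]
}}

```text
clock: 10.98
tool_pos: [0.5529, -0.2132, 0.1306]
orientation: [-153.7, 90.0, -170.1]
force: [-0.3, 0.3, -1.3]
opening: 0.0211
```

```bash
python3 - <<'E'
from h import *
o=get_obs(); print(o['clock'],o['tool_pos'],o['force'],o['opening'])
a=snap('scene','s6.png');b=snap('side','d6.png')
A=cv2.resize(cv2.imread('pics/s6.png')[125:225,205:305],None,fx=4,fy=4,interpolation=cv2.INTER_CUBIC)
B=cv2.resize(cv2.imread('pics/d6.png')[150:250,240:340],None,fx=4,fy=4,interpolation=cv2.INTER_CUBIC)
cv2.imwrite('pics/c6.png',cv2.hconcat([A,B]))
E
```

```text
10.975 [ 0.55291982 -0.21317823  0.13055539] [-0.33302624  0.32281814 -1.27166369] 0.02108814053086086
```

View pics/c6.png

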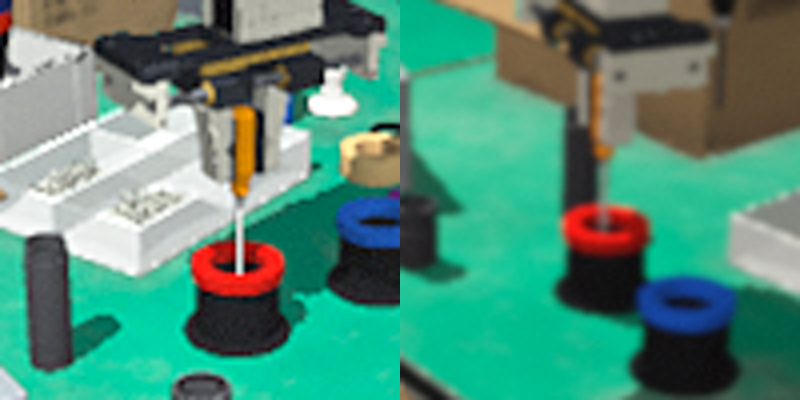

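The tip is in the red well, about 26 mm above the bench, and has been held over 1.1 s with negligible force. Lifting out and returning.

Call:
{"fn": "carry_out", "kwargs": {
  "series": [
    [[0,0,0,0,0,0],[-5,0,0,0,0,0],[-20,0,0,0,0,0],[-40,0,0,0,0,0],[-60,0,0,0,0,0],[-85,0,0,0,0,0],[-110,0,0,0,0,0],[-130,0,0,0,0,0],[-145,0,0,0,0,0],[-150,0,0,0,0,0]]
  ]
}}

```text
clock: 12.32
tool_pos: [0.5532, -0.2132, 0.282]
orientation: [11.4, 89.9, -5.1]
force: [-0.7, -0.3, -0.5]
opening: 0.0209
```

```bash
python3 - <<'E'
from h import *
o=get_obs(); print(o['clock'],o['tool_pos'],o['force'],o['opening'],rel([.545,.177,.281],Rdown(73.6)))
E
```

```text
12.325 [ 0.55324024 -0.21321893  0.28203481] [-0.72761188 -0.25201166 -0.50446956] 0.020894684711493132 [ 1.000e+00  3.719e+02 -1.183e+02 -0.000e+00  1.000e-01 -0.000e+00]
```

Call:
{"fn": "carry_out", "kwargs": {
  "series": [
    [[0,25,-8,0,0,0],[0,70,-22,0,0,0],[0,120,-38,0,0,0],[0,170,-54,0,0,0],[0,220,-70,0,0,0],[0,270,-86,0,0,0],[0,315,-100,0,0,0],[0,350,-111,0,0,0],[0,368,-117,0,0,0],[0,372,-118,0,0,0]]
  ]
}}

```text
clock: 13.58
tool_pos: [0.5447, 0.1777, 0.28]
orientation: [-131.9, 89.9, -148.3]
force: [0.1, 0.1, -1.3]
opening: 0.0209
```

Call:
{"fn": "carry_out", "kwargs": {
  "series": [
    [[10,0,0,0,0,0],[20,0,0,0,0,0],[30,0,0,0,0,0],[32,0,0,0,0,0],[32,0,0,0,0,0],[32,0,0,0,0,0]]
  ]
}}

```text
clock: 14.32
tool_pos: [0.5452, 0.1771, 0.249]
orientation: [43.0, 90.0, 26.6]
force: [-0.2, 0.8, -0.4]
opening: 0.0208
```

```bash
python3 - <<'E'
from h import *
o=get_obs(); print(o['clock'],o['tool_pos'],o['force'],o['opening'],rel([.545,.177,.1216],Rdown(73.6)))
a=snap('scene','s7.png');w=snap('wrist','w7.png')
A=cv2.resize(cv2.imread('pics/s7.png')[180:280,110:210],None,fx=4,fy=4,interpolation=cv2.INTER_CUBIC)
B=cv2.resize(cv2.imread('pics/w7.png')[140:240,200:300],None,fx=4,fy=4,interpolation=cv2.INTER_CUBIC)
cv2.imwrite('pics/c7.png',cv2.hconcat([A,B]))
E
```

```text
14.325 [0.54524985 0.1770636  0.2489578 ] [-0.22011745  0.814334   -0.36705464] 0.020838109247462825 [127.4  -0.2  -0.3  -0.    0.   -0. ]
```

View pics/c7.png

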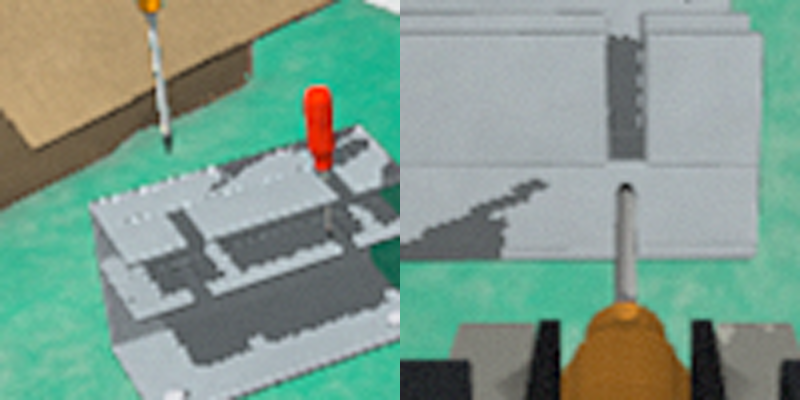

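The shaft lines up with the slot (625, with slot edges at 609 and 645). Lowering in stages and watching the force.

Call:
{"fn": "carry_out", "kwargs": {
  "series": [
    [[10,0,0,0,0,0],[20,0,0,0,0,0],[28,0,0,0,0,0],[34,0,0,0,0,0],[40,0,0,0,0,0],[46,0,0,0,0,0],[52,0,0,0,0,0],[58,0,0,0,0,0],[60,0,0,0,0,0],[60,0,0,0,0,0]]
  ]
}}

```text
clock: 15.68
tool_pos: [0.545, 0.177, 0.1885]
orientation: [-113.2, 90.0, -129.7]
force: [-0.3, 0.6, -0.7]
opening: 0.0205
```

```bash
python3 - <<'E'
from h import *
o=get_obs(); print(o['clock'],o['tool_pos'],o['force'],o['opening'],rel([.545,.177,.1216],Rdown(73.6)))
a=snap('scene','s8.png');w=snap('wrist','w8.png')
A=cv2.resize(cv2.imread('pics/s8.png')[180:280,110:210],None,fx=4,fy=4,interpolation=cv2.INTER_CUBIC)
B=cv2.resize(cv2.imread('pics/w8.png')[140:240,200:300],None,fx=4,fy=4,interpolation=cv2.INTER_CUBIC)
cv2.imwrite('pics/c8.png',cv2.hconcat([A,B]))
E
```

```text
15.675 [0.54503521 0.17698769 0.18849321] [-0.25553227  0.60544149 -0.73167897] 0.02053715859882748 [66.9  0.  -0.  -0.  -0.   0. ]
```

View pics/c8.png

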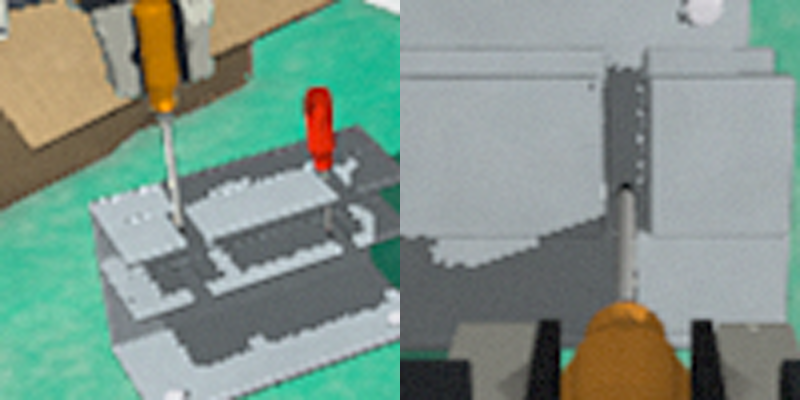

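The tip is through the upper slot with no force. Continuing down 62 mm, leaving about 5 mm.

Call:
{"fn": "carry_out", "kwargs": {
  "series": [
    [[5,0,0,0,0,0],[12,0,0,0,0,0],[20,0,0,0,0,0],[28,0,0,0,0,0],[36,0,0,0,0,0],[44,0,0,0,0,0],[52,0,0,0,0,0],[58,0,0,0,0,0],[62,0,0,0,0,0],[62,0,0,0,0,0]]
  ]
}}

```text
clock: 17.02
tool_pos: [0.5449, 0.1769, 0.1263]
orientation: [-123.8, 90.0, -140.2]
force: [0.5, -0.1, 0.0]
opening: 0.0208
```

Call:
{"fn": "carry_out", "kwargs": {
  "series": [
    [[1,0,0,0,0,0],[2,0,0,0,0,0],[3,0,0,0,0,0],[4,0,0,0,0,0],[4.5,0,0,0,0,0],[4.5,0,0,0,0,0]]
  ]
}}

```text
clock: 17.77
tool_pos: [0.545, 0.177, 0.122]
orientation: [-120.5, 90.0, -137.0]
force: [-0.7, -0.4, -0.8]
opening: 0.0209
```

```bash
python3 - <<'E'
from h import *
o=get_obs(); print(o['clock'],o['tool_pos'],o['force'],o['opening'],rel([.545,.177,.1216],Rdown(73.6)))
a=snap('scene','s9.png');w=snap('wrist','w9.png')
A=cv2.resize(cv2.imread('pics/s9.png')[180:280,110:210],None,fx=4,fy=4,interpolation=cv2.INTER_CUBIC)
B=cv2.resize(cv2.imread('pics/w9.png')[140:240,200:300],None,fx=4,fy=4,interpolation=cv2.INTER_CUBIC)
cv2.imwrite('pics/c9.png',cv2.hconcat([A,B]))
E
```

```text
17.775 [0.54503806 0.17699976 0.12202823] [-0.6635689  -0.35600361 -0.80618686] 0.020875203589938465 [ 0.4 -0.  -0.  -0.  -0.   0. ]
```

View pics/c9.png

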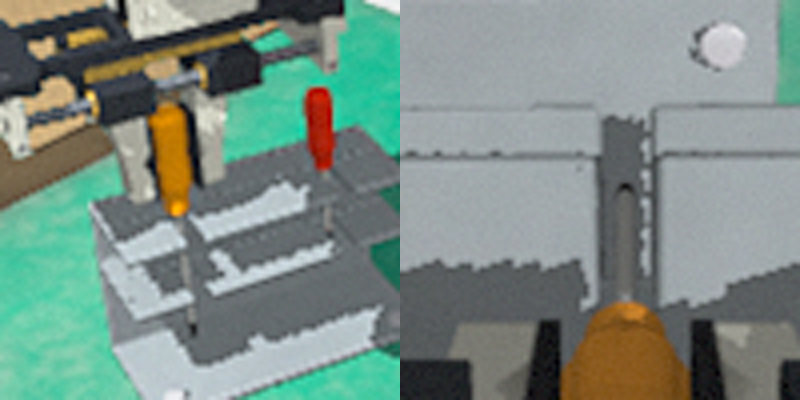

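Call:
{"fn": "carry_out", "kwargs": {
  "series": [
    [[0.5,0,0,0,0,0],[0.5,0,0,0,0,0],[0.5,0,0,0,0,0]]
  ]
}}

```text
clock: 18.25
tool_pos: [0.545, 0.177, 0.1216]
orientation: [138.5, 90.0, 122.0]
force: [-0.3, 0.5, -0.5]
opening: 0.0209
```

Call:
{"fn": "carry_out", "kwargs": {
  "series": [
    [[0,0,0,0,0,0],[0,0,0,0,0,0],[0,0,0,0,0,0],[0,0,0,0,0,0],[0,0,0,0,0,0],[0,0,0,0,0,0]]
  ],
  "hand": -0.2
}}

```text
clock: 19.0
tool_pos: [0.545, 0.177, 0.1216]
orientation: [68.8, 90.0, 52.3]
force: [-0.3, 0.6, 0.7]
opening: 0.0526
```

Call:
{"fn": "carry_out", "kwargs": {
  "series": [
    [[-5,0,0,0,0,0],[-15,0,0,0,0,0],[-30,0,0,0,0,0],[-50,0,0,0,0,0],[-75,0,0,0,0,0],[-100,0,0,0,0,0],[-125,0,0,0,0,0],[-145,0,0,0,0,0],[-150,0,0,0,0,0],[-150,0,0,0,0,0]]
  ]
}}

```text
clock: 20.25
tool_pos: [0.5449, 0.177, 0.2718]
orientation: [71.4, 90.0, 54.9]
force: [-0.7, 0.3, 0.0]
opening: 0.0527
```

```bash
python3 - <<'E'
from h import *
o=get_obs(); print(o['clock'],o['tool_pos'],o['force'],o['opening'])
a=snap('scene','s10.png');w=snap('wrist','w10.png')
A=cv2.resize(cv2.imread('pics/s10.png')[180:280,110:210],None,fx=4,fy=4,interpolation=cv2.INTER_CUBIC)
A0=cv2.resize(cv2.imread('pics/scene0.png')[180:280,110:210],None,fx=4,fy=4,interpolation=cv2.INTER_CUBIC)
cv2.imwrite('pics/c10.png',cv2.hconcat([A0,A]))
def c(f,lo,hi,box):
    im=cv2.imread(f); x0,x1,y0,y1=box; h=cv2.cvtColor(im,cv2.COLOR_BGR2HSV)[y0:y1,x0:x1]; m=cv2.inRange(h,lo,hi); ys,xs=np.nonzero(m); return len(xs),xs.mean()+x0,ys.mean()+y0,ys.min()+y0,ys.max()+y0
for f in ('pics/scene0.png','pics/s10.png'):
    print(c(f,(12,180,120),(28,255,255),(140,165,200,240)),c(f,(0,180,100),(8,255,255),(180,200,195,228)))
E
```

```text
20.25 [0.54492767 0.1770307  0.2718266 ] [-0.65541813  0.27524697  0.01840926] 0.05270905489200773
(214, np.float64(151.84579439252337), np.float64(218.4626168224299), np.int64(206), np.int64(233)) (114, np.float64(189.50877192982455), np.float64(210.9561403508772), np.int64(202), np.int64(222))
(215, np.float64(151.88837209302326), np.float64(218.37209302325581), np.int64(206), np.int64(233)) (116, np.float64(189.45689655172413), np.float64(210.9655172413793), np.int64(202), np.int64(222))
```

View pics/c10.png

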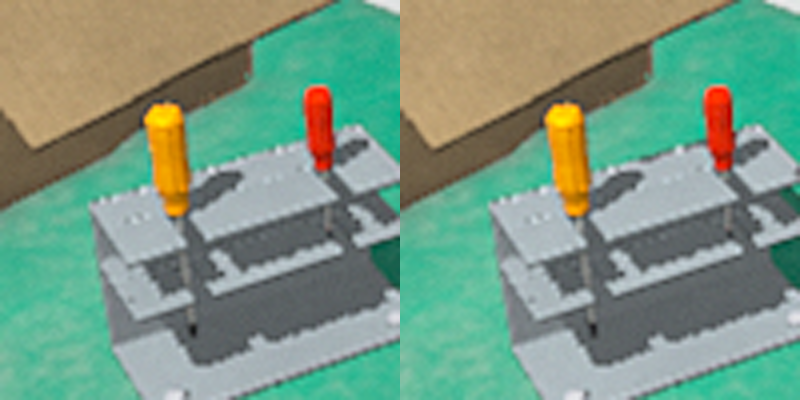

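View pics/s10.png

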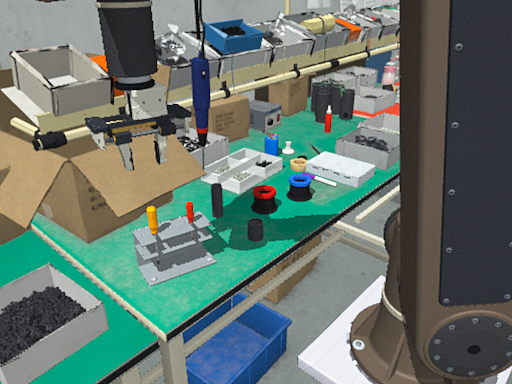

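The before and after pictures match: amber centroid (151.9, 218.4) against (151.8, 218.5), and small red is unchanged. The gripper is clear of everything.

```bash
python3 -c "
from plant import *
print(close_job())"
```

```text
the job is handed in; nothing more can be done
None
```

The amber screwdriver was dipped in the red-collared cup and is back in its own slot. The job was handed in at about 20 s.

- **Dip:** I lifted the screwdriver straight up out of the rack and lowered its tip into the red cup. The tip reached about 26 mm above the bench, where half depth is 37 mm. It stayed there over 1.1 s, with wrist force readings under 2 N, about the noise level.
- **Return:** I lifted it clear and lowered it straight down into the slot it came from, to the same height as at the grasp. I then opened the gripper and backed away upward.
- **Final checks:** In the scene camera, the amber handle is within 0.1 pixel of where it started, upright and seated. The small red screwdriver is also unchanged. The torch parts, cups and marker pen look undisturbed, and the gripper ended clear of everything with no force on it.

One check was off along the way. Just before the grasp the tool was about 3 mm sideways of its target, and I corrected that before closing the gripper. No check failed at the end.

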